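# Open the lift-and-slide battery hatch and take out the flight pack

## Robot

A 7-joint arm with a two-finger parallel gripper is mounted at the origin on the work surface. World frame = base frame: x ahead of the robot, y to its left, z up, the work surface at z = 0. Lengths are in m, angles in rad, forces in N, time in s.
With the tool pointing down it reaches from about 0.4 to 0.875 m from the base axis. Payload 19.3 kg.
Tool frame: the origin (TCP) lies midway between the tips of the shut fingers; the grasp point (between the pads) lies 19 mm behind it; z points along the fingers, y is the direction in which the jaws open and shut (so a half turn about z gives the same grasp; the last joint's range is limited). The gripper opens to 85 mm and grips with 20 to 120 N. Pads are 22 mm wide; open, the fingers measure 114 mm over their backs; the gripper's body (76 mm by 85 mm) begins 54 mm behind the grasp point. The pads swing forward as they close: fully open they stand 13 mm farther back than shut.
Start: joints at [-1.355, 0.521, -0.036, 1.599, 0.021, 1.021, -0.113], TCP at [0.176, 0.6, 0.204] pointing down, gripper open.
Joint ranges: [-2.91, 2.91], [-0.3, 2.13], [-1.5, 1.42], [0.17, 2.43], [-1.26, 4.41], [0.16, 1.93], [-2.52, 2.52]. Speed limits (rad/s): [1.89, 1.89, 2.39, 2.39, 3.01, 3.01, 3.01].

## Interface

Orientations are given as [roll, pitch, yaw] about the fixed x, y, z axes, in that order (R = Rz(yaw) Ry(pitch) Rx(roll)).
In Python, from workcell import bot, eyes gives the robot as it stands. The module is installed in compiled form; this text tells all that it offers.
- The arm moves only by the shell command python3 -m jog 'ROWS' [FORCE]. ROWS is JSON, a list of rows, each an object with "delta_pos": the shift along the world's x, y, z in mm, a list of three; "spin": the turn about the world's z in rad; "claw": the closure, from 0 (fully open) to 1 (shut). In form: [{"delta_pos": [tx, ty, tz], "spin": spin, "claw": claw}, ...]. A call has 1 to 8 rows; each row is the pose to reach, as a shift and turn from the pose measured when the call began; what a row does not reach only later rows make up. A row lasts 1/10 s, in which the tool goes at most 50 mm and 8.59 degrees, less where a joint would pass 70% of its speed; a pose out of reach is approached as far as the arm can. A call with a gripper value outside its range is refused whole. The fingers move at their own pace and stop on an object; FORCE is the grip in N (left out, the last holds). Time passes only in rows, so rows that repeat a pose let the fingers close. It gives the time, the measured TCP pose, the force and the opening at its end, in the units of the state.
- bot.observe(): the state, without advancing time (a new reading comes with each control period).
- eyes.grab_frame(name): name is "side" or "top" or "wrist"; returns the picture (420x560x3 uint8, blue, green, red); there is no depth.
- eyes.camera_params(name): a dict with "fx", "fy", "cx", "cy" (pixels), "origin" and "attitude" of the camera in the world. Camera axes: x right, y up, looking along -z (the intrinsics and any distortion apply to the point x, -y, -z); pixel columns grow to the right and rows downward; lengths in m; the calibration is good to about 2 mm. A picture is of the moment at which its call begins: read the wrist's pose just before it. camera_params takes no time and is no camera call; for the wrist camera it gives the pose at the moment of the call.
- bot.job_done(): hands the job in, once; it reports no verdict.
The state is a dict: "clock": time; "qpos": joint angles; "qd": joint speeds; "joint_efforts": joint torques, N m; "position": TCP position; "tool_rot": TCP orientation; "force": force on the tool from outside, world axes, zero at the start; "moment": the same for the moment, N m; "grip_width": finger opening in m.
Only numpy, scipy, OpenCV 4.12 (cv2) and the standard library are available. Lean on these libraries where they do the work, as an engineer would, in place of code of your own. Each camera call takes 0.05 s, during which the arm holds its last target. There are 200 camera calls.

## Task

Open the battery bay of the model aircraft: lift the recessed hatch off its seat and slide it in its channels towards the tail until the bay is fully uncovered, and let it down on the deck there. Then take the battery pack out of the bay and set it down flat, right way up, inside the steel charging tray, without dropping it. Leave the other loose things on the bench where they are.

Things in the scene. Friction and masses are not known exactly. Their poses are not given: they have to be found in the camera images.
- fuselage: Fixed pale-blue foam fuselage section of a model aircraft, 170 mm wide (x), y from -102 to 300 mm, 108 mm high, turned up to 15 degrees. Origin on the bench under the centre of the battery bay, z up, +y is aft: the way the hatch slides. White wing stubs stand out on both sides (x -125 to 250 mm, y 0 to 120, below 46 mm).
- bay_floor (a point): Centre of the floor of the battery bay, a square well open at the top (once uncovered), 126 mm (x) by 120 mm (y), floor 30 mm above the bench, 45 mm deep up to the hatch's seat. Axes as the fuselage's.
- seat (a point): Centre of the hatch's seat: a ledge round the bay, 75 mm above the bench, in a recess 154 mm (x) by 148 mm (y). At the recess's aft side (+y) a step 10 mm high leads up to the deck. Axes as the fuselage's.
- deck_end (a point): Middle of the stop at the aft end of the deck, on the deck's surface, 85 mm above the bench and 222 mm aft (+y) of the bay's centre. Along both sides of seat and deck run aluminium channels: walls 77 mm from the middle, lips over the hatch's edges with 134 mm between them, undersides 18 mm above the deck, tops 23 mm: the hatch cannot be lifted out of them.
- hatch_grip (a point): Centre of the handle bar of the plywood hatch, 30 mm above the hatch's underside, 22 mm above its top face. Bar 64 mm long (x), 12 mm thick (y), 28 mm high. Loose hatch 146 (x) x 140 (y) x 8 mm, 0.15 kg, 4 mm gap all round. Lift it level by 13 to 15 mm (10 clears the step, 20 meets the lips), slide it along the fuselage's +y until this point is 145 mm from the bay's centre, lower 4 mm.
- pack_mid (a point): Centre of the battery pack, a rigid dark grey block 96 mm (x) by 40 mm (y) by 36 mm high, about 0.28 kg. It starts loose on the bay floor under the hatch, long side roughly across the fuselage (along its x), within 15 mm of the bay's centre and turned up to 7 degrees, hidden until the hatch is open.
- tray: Fixed open steel charging tray, 180 mm (x) by 150 mm (y) outside, walls 4 mm thick and 20 mm high, floor 4 mm thick. Origin at the centre of its underside. The pack may lie in it either way round.
- tape_roll: Bystander: roll of white tape lying flat, 100 mm across, 25 mm high; origin at the centre of its underside. Leave it alone.
- glue_bottle: Bystander: upright white bottle, 54 mm across, 150 mm high; origin at the centre of its underside. Leave it alone.
- foam_block: Bystander: white foam block, 70 x 160 x 50 mm high; origin at the centre of its underside. Leave it alone.
- flask: Bystander: upright white drinking flask, 68 mm across, 200 mm high; origin at the centre of its underside. Leave it alone.
- screwdriver: Bystander: screwdriver lying along its x axis; origin on its axis' underside. Leave it alone.
- scissors: Bystander: scissors lying flat, about 150 mm long along x, 11 mm high; origin near the pivot, on the underside. Leave it alone.
Not all that is in view belongs to the job. There is more than one size of the part that bears hatch_grip; the job needs the larger.

How it is judged:
On the way, in this order (a step that is already met when the one before it is completed fails the run):
1. the hatch is lifted off its seat (z of hatch_grip in the frame of fuselage above 0.112 m and y of hatch_grip in the frame of fuselage below 0.05 m), for 0.05 s.
2. the hatch is slid aft, the bay fully uncovered, and rests on the deck, released (y of hatch_grip in the frame of fuselage above 0.127 m and z of hatch_grip in the frame of fuselage between 0.109 and 0.121 m and contact force between the fingers and hatch below 0.1 N), for 0.1 s.
3. the pack is lifted out of the bay (height (world z) of pack_mid above 0.1 m), for 0.05 s.
At the end, for the whole second after the job is handed in: The hatch lies level (within 0.08 rad) on the aft deck, its handle at least 127 mm aft of the bay's centre, and the pack lies flat (within 0.1 rad), right way up and at rest on the floor of the tray, inside its walls, its centre at most 28 mm above the bench (y of hatch_grip in the frame of fuselage above 0.127 m and z of hatch_grip in the frame of fuselage between 0.109 and 0.121 m and angle between hatch_grip's own z axis and vertical below 0.08 rad and x of pack_mid in the frame of tray between -0.075 and 0.075 m and y of pack_mid in the frame of tray between -0.06 and 0.06 m and z of pack_mid in the frame of tray below 0.028 m and angle between pack_mid's own z axis and vertical below 0.1 rad and linear speed of each of pack, hatch below 0.03 m/s); the robot touches nothing.
It fails at once if the pack is let go more than 30 mm above the tray's floor (z of pack_mid in the frame of tray above 0.052 m and horizontal distance between pack_mid and tray below 0.11 m and contact force between the fingers and pack below 0.02 N).
It fails at once if a bystander is moved by more than 40 mm (distance of any of tape_roll, glue_bottle, foam_block, flask, screwdriver, scissors from where it was at the start of the episode above 0.04 m).
It also fails if it takes over 58 s, if anything falls off the work surface, if the arm or the gripper's body presses on something with over 40 N, if the wrist force passes 120 N, or if a joint passes its speed limit or range.

## Working session

There is one attempt and no reset: what is moved stays moved. The work goes in short steps, Python scripts to look and compute and a shell command to move; the robot and the scene stay as the last step left them, time stands still between calls to the robot, and variables do not carry over. Pictures are saved under pics/ and viewed, about 8 in all and at most 12, crops included, and the job is handed in when it is done.

```bash
mkdir -p pics; cat > h.py <<'E'
import numpy as np, cv2
from workcell import bot, eyes
from scipy.spatial.transform import Rotation as R
def cam(n):
    p=eyes.camera_params(n); return p
def ray(p,u,v):
    a=np.array(p['attitude']); 
    M=a if a.shape==(3,3) else (R.from_euler('xyz',a).as_matrix() if a.size==3 else None)
    d=np.array([(u-p['cx'])/p['fx'],-(v-p['cy'])/p['fy'],-1]); return np.array(p['origin']),M@d
def at(p,u,v,z):
    o,d=ray(p,u,v); return o+d*(z-o[2])/d[2]
def proj(p,X):
    a=np.array(p['attitude']); M=a if a.shape==(3,3) else R.from_euler('xyz',a).as_matrix()
    c=M.T@(np.array(X)-np.array(p['origin'])); return p['cx']+p['fx']*c[0]/-c[2], p['cy']-p['fy']*c[1]/-c[2]
E
python3 - <<'E'
from h import *
s=bot.observe(); print({k:np.round(s[k],3).tolist() for k in('clock','position','tool_rot','force','grip_width')})
for n in('top','side'):
    print(n,cam(n)); cv2.imwrite(f'pics/{n}0.png',eyes.grab_frame(n))
print(cam('wrist'))
E
```

```text
{'clock': 0.0, 'position': [0.176, 0.599, 0.203], 'tool_rot': [-3.14, 0.0, 2.856], 'force': [0.602, 0.132, 0.432], 'grip_width': 0.085}
top {'fx': 451.03543470290225, 'fy': 451.03543470290225, 'cx': 280.2305458439715, 'cy': 202.42005578440273, 'origin': array([ 0.29513124, -0.02549335,  1.38706548]), 'attitude': array([ 0.15853318,  0.0017788 , -1.59281698])}
side {'fx': 413.97545922847684, 'fy': 413.97545922847684, 'cx': 273.258040251998, 'cy': 212.53840701038663, 'origin': array([ 0.28308414, -0.79108544,  1.04363198]), 'attitude': array([ 0.68657985, -0.0083249 , -0.24371507])}
{'fx': 356.0464266440236, 'fy': 356.0464266440236, 'cx': 280.4386679786361, 'cy': 217.2029548599448, 'origin': array([0.10438844, 0.6208586 , 0.37277355]), 'attitude': array([-2.93855642e-01,  3.31872989e-04,  1.28270143e+00])}
```

View pics/top0.png

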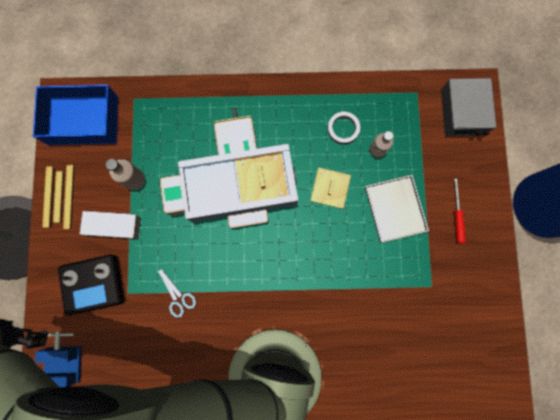

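View pics/side0.png

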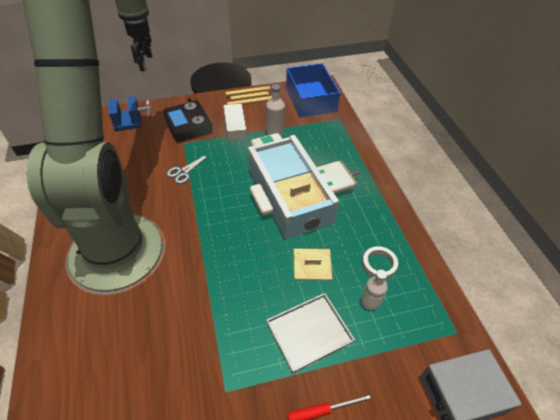

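The top view shows the fuselage at (180–298, 147–218), with the hatch handle near (263,178) and aft pointing left. The tray is at (397,209), and a smaller decoy hatch lies at (331,187). I'll enlarge this region for accurate readings.

```bash
python3 - <<'E'
from h import *
a=cv2.imread('pics/top0.png')
c=cv2.resize(a[135:255,170:310],None,fx=5,fy=5,interpolation=cv2.INTER_CUBIC)
cv2.imwrite('pics/c1.png',c)
p=cam('top')
for n,z,u,v in(('bar',.105,263,178),('tray',.02,366,186),('tray',.02,409,175),('tray',.02,428,231),('tray',.02,382,243)): print(n,at(p,u,v,z).round(4))
E
```

```text
bar [0.573  0.0207 0.105 ]
tray [ 0.5591 -0.2937  0.02  ]
tray [ 0.5908 -0.4286  0.02  ]
tray [ 0.4158 -0.4746  0.02  ]
tray [ 0.3826 -0.3329  0.02  ]
```

View pics/c1.png

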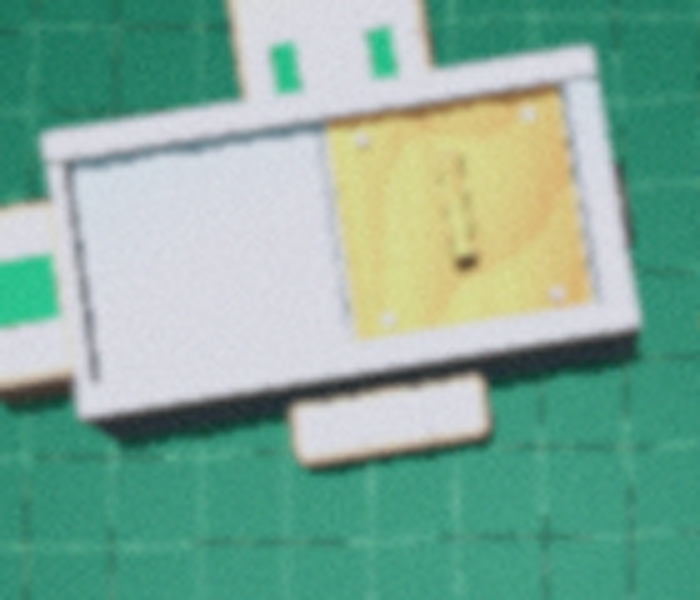

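The crop gives the fuselage's top corners at (43,133), (595,47), (640,325) and (80,418). The handle bar's top runs from about (455,155) to (463,255).

```bash
python3 - <<'E'
from h import *
p=cam('top')
f=lambda x,y,z:at(p,170+x/5-.4,135+y/5-.4,z)
P=np.array([f(*c,.108) for c in((43,133),(595,47),(640,325),(80,418))])
L=np.array([[85,300],[85,-102],[-85,-102],[-85,300]])/1e3
def fit(L,P):
    z=L@[1,1j]; w=P[:,:2]@[1,1j]; t=np.angle(np.vdot(z-z.mean(),w-w.mean())); o=w.mean()-np.exp(1j*t)*z.mean()
    print('yaw',t,'o',o,'res',np.abs(np.exp(1j*t)*z+o-w)); return t,o
t,o=fit(L,P)
e=[f(455,155,.119),f(463,258,.119)]; print('bar',e,(e[0]+e[1])/2)
H=np.array([f(*c,.083) for c in((328,122),(560,88),(592,303),(358,338))]); fit(np.array([[70,70],[70,-70],[-70,-70],[-70,70]])/1e3,H)
T=np.array([at(p,u,v,.02) for u,v in((366,186),(409,175),(428,231),(382,243))])
fit(np.array([[90,75],[90,-75],[-90,-75],[-90,75]])/1e3,T)
print('tool yaw',bot.observe()['tool_rot'])
E
```

```text
yaw 0.13961346768881996 o (0.5805734067626558-0.003865293066623171j) res [0.03835317 0.03751817 0.03907555 0.03819163]
bar [array([0.60667728, 0.02655005, 0.119     ]), array([0.54604549, 0.02288573, 0.119     ])] [0.57636139 0.02471789 0.119     ]
yaw 0.12612878807590513 o (0.5809624321581603+0.025883542528659424j) res [0.00433106 0.00413362 0.00444711 0.00410843]
yaw 0.2349886052622493 o (0.48706441420976043-0.3824297882937737j) res [0.00548318 0.00595432 0.00210604 0.0024853 ]
tool yaw [-3.14065517e+00  8.86666848e-05  2.85583989e+00]
```

```bash
python3 -m jog '[{"delta_pos":[0,0,50],"spin":0,"claw":0},{"delta_pos":[30,-40,90],"spin":0.1,"claw":0},{"delta_pos":[60,-80,97],"spin":0.2,"claw":0},{"delta_pos":[400,-574,97],"spin":0.416,"claw":0},{"delta_pos":[400,-574,97],"spin":0.416,"claw":0},{"delta_pos":[400,-574,97],"spin":0.416,"claw":0},{"delta_pos":[400,-574,97],"spin":0.416,"claw":0},{"delta_pos":[400,-574,97],"spin":0.416,"claw":0}]' 40
```

```text
clock: 0.9
position: [0.3703, 0.323, 0.2985]
tool_rot: [-3.141, 0.0, -3.011]
force: [1.3, 0.4, -0.6]
grip_width: 0.0857
```

```bash
python3 -m jog '[{"delta_pos":[207,-297,-25],"spin":0,"claw":0},{"delta_pos":[207,-297,-25],"spin":0,"claw":0},{"delta_pos":[207,-297,-25],"spin":0,"claw":0},{"delta_pos":[207,-297,-25],"spin":0,"claw":0},{"delta_pos":[207,-297,-25],"spin":0,"claw":0},{"delta_pos":[207,-297,-25],"spin":0,"claw":0},{"delta_pos":[207,-297,-25],"spin":0,"claw":0},{"delta_pos":[207,-297,-25],"spin":0,"claw":0}]'
python3 -m jog '[{"delta_pos":[0,0,0],"spin":0,"claw":0},{"delta_pos":[0,0,0],"spin":0,"claw":0}]'
python3 - <<'E'
from h import *
s=bot.observe(); p=cam('wrist'); f=eyes.grab_frame('wrist'); np.save('w1.npy',p,allow_pickle=True)
cv2.imwrite('pics/w1.png',f); print(s['position'],s['tool_rot'],p)
E
```

```text
clock: 1.7
position: [0.5788, 0.0209, 0.2727]
tool_rot: [-3.139, -0.001, -3.016]
force: [-1.1, 1.1, 0.1]
grip_width: 0.0857
clock: 1.9
position: [0.5784, 0.0211, 0.2723]
tool_rot: [-3.139, -0.002, -3.017]
force: [1.0, 0.4, -0.3]
grip_width: 0.0852
[0.57835236 0.02108545 0.27230659] [-3.13872359e+00 -1.56074559e-03 -3.01700349e+00] {'fx': 356.0464266440236, 'fy': 356.0464266440236, 'cx': 280.4386679786361, 'cy': 217.2029548599448, 'origin': array([0.50432839, 0.01300708, 0.4418044 ]), 'attitude': array([-0.29244615,  0.00227323,  1.69315198])}
```

View pics/w1.png

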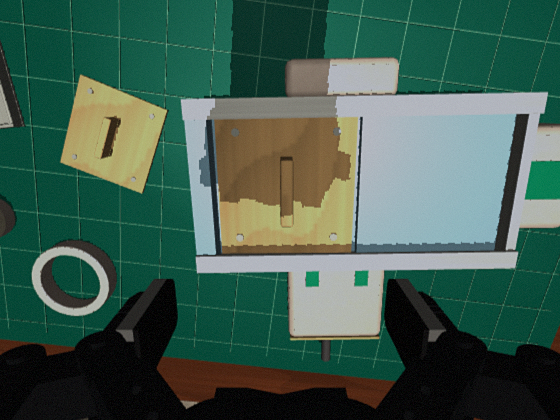

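The wrist view shows the handle's top at (281–293, 157–226) and the rim corners at (182,99), (545,94), (517,267) and (197,271). The step at the aft edge of the recess is at x≈357.

```bash
python3 - <<'E'
from h import *
p=np.load('w1.npy',allow_pickle=True).item()
f=lambda c,z:at(p,*c,z)
b=np.array([f(c,.119) for c in((281,157),(293,157),(293,227),(281,227))]); print('bar',b.round(4),b.mean(0))
d=(b[3]+b[2]-b[0]-b[1]); print('len',np.linalg.norm(d)/2,'yaw',np.arctan2(d[1],d[0]))
r=np.array([f(c,.108) for c in((182,99),(545,94),(517,267),(197,271))]); print('rim',r.round(4),r.mean(0))
for i,j in((0,1),(3,2),(0,3),(1,2)):
    e=r[j]-r[i]; print(np.linalg.norm(e),np.arctan2(e[1],e[0]))
h=np.array([f(c,.083) for c in((216,119),(357,117),(355,252),(219,254))]);print('hatch',h.round(4),h.mean(0))
E
```

```text
bar [[0.5446 0.0177 0.119 ]
 [0.5433 0.0285 0.119 ]
 [0.6091 0.0372 0.119 ]
 [0.6105 0.0259 0.119 ]] [0.57687129 0.02732172 0.119     ]
len 0.06641268256525053 yaw 0.12766781534800892
rim [[ 0.5058 -0.0759  0.108 ]
 [ 0.4624  0.2431  0.108 ]
 [ 0.6272  0.2706  0.108 ]
 [ 0.6719 -0.0534  0.108 ]] [0.56682642 0.09607411 0.108     ]
0.32192219324902144 1.7061436131131789
0.3270776848939056 1.7078836010056597
0.1676219887607378 0.13450864147513694
0.16712806083735499 0.16535525648524277
hatch [[ 0.5204 -0.049   0.083 ]
 [ 0.5018  0.0867  0.083 ]
 [ 0.6408  0.1104  0.083 ]
 [ 0.6613 -0.0358  0.083 ]] [0.58107739 0.02808336 0.083     ]
```

```bash
python3 -m jog '[{"delta_pos":[-1.5,5.5,-50],"spin":0.01,"claw":0},{"delta_pos":[-1.5,5.5,-100],"spin":0.01,"claw":0},{"delta_pos":[-1.5,5.5,-140],"spin":0.01,"claw":0},{"delta_pos":[-1.5,5.5,-170],"spin":0.01,"claw":0},{"delta_pos":[-1.5,5.5,-182],"spin":0.01,"claw":0},{"delta_pos":[-1.5,5.5,-182],"spin":0.01,"claw":0},{"delta_pos":[-1.5,5.5,-182],"spin":0.01,"claw":0.5},{"delta_pos":[-1.5,5.5,-182],"spin":0.01,"claw":0.5}]' 60
python3 -m jog '[{"delta_pos":[0,0,0],"spin":0,"claw":1},{"delta_pos":[0,0,0],"spin":0,"claw":1},{"delta_pos":[0,0,0],"spin":0,"claw":1},{"delta_pos":[0,0,0],"spin":0,"claw":1},{"delta_pos":[0,0,0],"spin":0,"claw":1}]'
```

```text
clock: 2.75
position: [0.5776, 0.0279, 0.0923]
tool_rot: [-3.139, 0.001, -3.005]
force: [0.4, -0.7, 1.1]
grip_width: 0.0591
clock: 3.25
position: [0.5776, 0.0279, 0.0923]
tool_rot: [-3.139, 0.001, -3.005]
force: [-0.4, 0.1, -0.4]
grip_width: -0.0004
```

The gripper closed to 0 mm, so it missed the bar. I'll look before doing anything else.

```bash
python3 - <<'E'
from h import *
p=cam('wrist'); f=eyes.grab_frame('wrist'); np.save('w2.npy',p,allow_pickle=True)
g=eyes.grab_frame('side'); 
g=cv2.resize(g[120:250,215:375],(560,455),interpolation=cv2.INTER_CUBIC)
f=f[:, :]; o=np.zeros((560,800,3),np.uint8)
f2=cv2.resize(f,(400,300)); g2=cv2.resize(g,(400,325)); o[:300,:400]=f2; o[:325,400:]=g2
cv2.imwrite('pics/w2.png',o[:325]); s=bot.observe(); print(s['position'],s['force'],s['moment'])
E
```

```text
[0.57758659 0.02789637 0.09224954] [-0.07002042  0.63074275  0.27247239] [ 0.0362233  -0.01162576 -0.01618756]
```

View pics/w2.png

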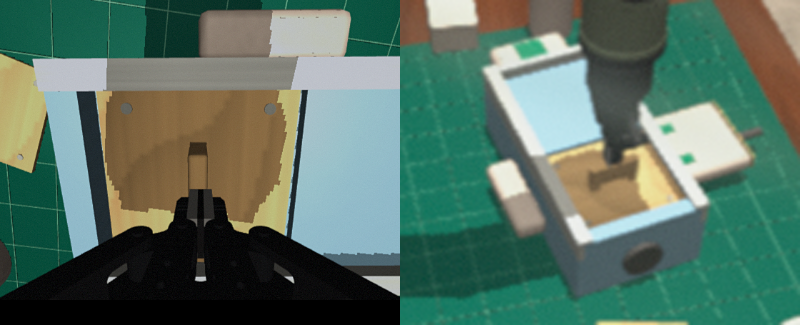

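```bash
python3 - <<'E'
from h import *
p=np.load('w2.npy',allow_pickle=True).item()
f=eyes.grab_frame('wrist'); c=cv2.resize(f[190:420,190:370],None,fx=3,fy=2.6,interpolation=cv2.INTER_CUBIC)
c=cv2.convertScaleAbs(c,alpha=2.0,beta=10)
print('tcp',proj(p,[.5776,.0279,.0923]),'bar near/far top',proj(p,[.5453,.023,.119]),proj(p,[.609,.031,.119]))
cv2.imwrite('pics/w3.png',c)
print(bot.observe()['grip_width'])
E
```

```text
tcp (np.float64(279.2848579558505), np.float64(260.59302709046847)) bar near/far top (np.float64(277.607878559423), np.float64(214.6064894802982)) (np.float64(276.6874880957845), np.float64(345.52251548647826))
0.00036349942813506937
```

View pics/w3.png

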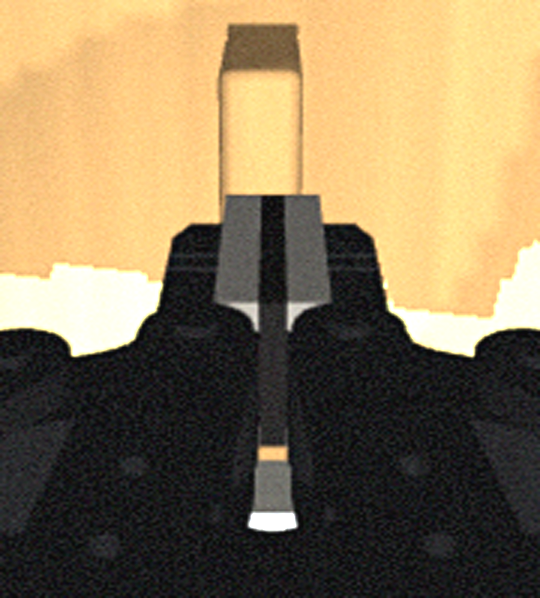

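```bash
python3 - <<'E'
from h import *
p=cam('side'); w=np.load('w2.npy',allow_pickle=True).item()
for n,X in(('tcp',[.5776,.0279,.0923]),('tcp+30',[.5776,.0279,.1223]),('bar-x top',[.545,.0235,.119]),('bar+x top',[.609,.0315,.119])):
    q=np.array(proj(p,X)); print(n,'side full',q.round(1),'crop',((q-[215,120])*2.5+[400,0]).round(0),'wrist',np.round(proj(w,X),1))
print(w['origin'],w['attitude'])
for z in(.092,.11,.122,.13): print(z,proj(w,[.5667,.0264,z]),proj(w,[.5667,.0264-.006,z]))
f=eyes.grab_frame('side'); c=cv2.resize(f[155:225,265:345],None,fx=8,fy=8,interpolation=cv2.INTER_CUBIC)
c=cv2.convertScaleAbs(c,alpha=1.6,beta=20); cv2.imwrite('pics/s3.png',c)
E
```

```text
tcp side full [299.1 191.2] crop [610. 178.] wrist [279.3 260.6]
tcp+30 side full [299.7 184.6] crop [612. 161.] wrist [279.  288.7]
bar-x top side full [289.7 188.2] crop [587. 171.] wrist [278.9 214.1]
bar+x top side full [309.1 182.8] crop [635. 157.] wrist [277.7 345.6]
[0.50324007 0.01877001 0.26159578] [-0.29532691  0.0017128   1.70478576]
0.092 (np.float64(279.20735129044647), np.float64(240.39758916725276)) (np.float64(267.4851912715609), np.float64(238.90894020249553))
0.11 (np.float64(279.0106871013915), np.float64(254.23771529792918)) (np.float64(266.05295044331814), np.float64(252.61112221501918))
0.122 (np.float64(278.85484629416226), np.float64(265.20492004793294)) (np.float64(264.9177479184206), np.float64(263.47155246564034))
0.13 (np.float64(278.7371953268995), np.float64(273.4845373699092)) (np.float64(264.0605791532626), np.float64(271.6720465473904))
```

View pics/s3.png

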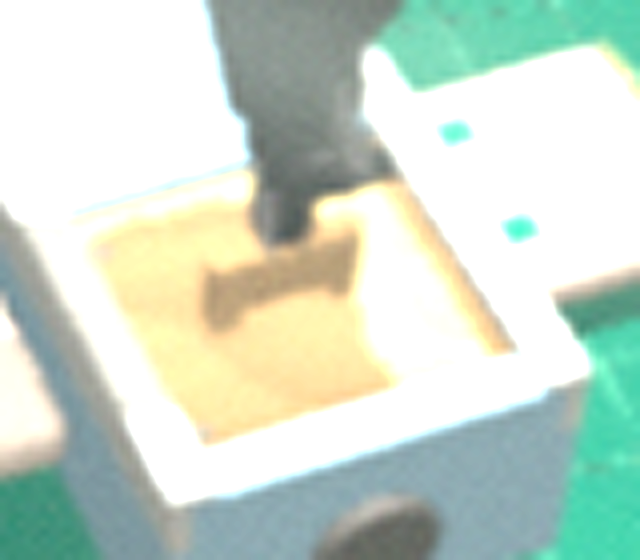

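The tip pixels in both views fit a height of about 0.12 m. That puts the real fingertips roughly 28 mm above the reported TCP, and they closed just above the bar. I'll open, go 27 mm lower and close again.

```bash
python3 -m jog '[{"delta_pos":[0,0,0],"spin":0,"claw":0.4},{"delta_pos":[0,0,0],"spin":0,"claw":0.4},{"delta_pos":[0,0,0],"spin":0,"claw":0.4},{"delta_pos":[0,0,-15],"spin":0,"claw":0.4},{"delta_pos":[0,0,-27],"spin":0,"claw":0.4},{"delta_pos":[0,0,-27],"spin":0,"claw":0.4}]'
python3 -m jog '[{"delta_pos":[0,0,0],"spin":0,"claw":1},{"delta_pos":[0,0,0],"spin":0,"claw":1},{"delta_pos":[0,0,0],"spin":0,"claw":1},{"delta_pos":[0,0,0],"spin":0,"claw":1},{"delta_pos":[0,0,0],"spin":0,"claw":1}]'
```

```text
clock: 4.05
position: [0.5766, 0.0278, 0.0637]
tool_rot: [-3.139, -0.001, -3.005]
force: [-0.3, -0.3, -0.8]
grip_width: 0.0515
clock: 4.55
position: [0.5769, 0.0278, 0.0642]
tool_rot: [-3.139, -0.0, -3.005]
force: [-0.8, -1.2, 6.3]
grip_width: 0.0115
```

```bash
python3 -m jog '[{"delta_pos":[0,0,5],"spin":0,"claw":1},{"delta_pos":[0,0,10],"spin":0,"claw":1},{"delta_pos":[0,0,14],"spin":0,"claw":1},{"delta_pos":[0,0,14],"spin":0,"claw":1},{"delta_pos":[0,0,14],"spin":0,"claw":1}]'
```

```text
clock: 5.05
position: [0.5769, 0.0278, 0.0783]
tool_rot: [-3.139, -0.0, -3.005]
force: [-1.0, -0.4, -1.9]
grip_width: 0.011
```

```bash
python3 -m jog '[{"delta_pos":[-1.5,10,0],"spin":0,"claw":1},{"delta_pos":[-4,30,0],"spin":0,"claw":1},{"delta_pos":[-7.5,55,0],"spin":0,"claw":1},{"delta_pos":[-11,80,0],"spin":0,"claw":1},{"delta_pos":[-14.5,105,0],"spin":0,"claw":1},{"delta_pos":[-17.5,127,0],"spin":0,"claw":1},{"delta_pos":[-19.5,143,0],"spin":0,"claw":1},{"delta_pos":[-19.5,143,0],"spin":0,"claw":1}]'
python3 -m jog '[{"delta_pos":[0,0,0],"spin":0,"claw":1},{"delta_pos":[0,0,0],"spin":0,"claw":1}]'
```

```text
clock: 5.85
position: [0.5567, 0.1739, 0.078]
tool_rot: [-3.14, -0.001, -3.002]
force: [0.3, 0.0, -1.8]
grip_width: 0.0108
clock: 6.05
position: [0.5567, 0.1734, 0.0779]
tool_rot: [-3.14, -0.001, -3.002]
force: [0.6, 0.0, -2.3]
grip_width: 0.0109
```

```bash
python3 -m jog '[{"delta_pos":[0,0,-2],"spin":0,"claw":1},{"delta_pos":[0,0,-4],"spin":0,"claw":1},{"delta_pos":[0,0,-4],"spin":0,"claw":1}]'
python3 -m jog '[{"delta_pos":[0,0,0],"spin":0,"claw":0.5},{"delta_pos":[0,0,0],"spin":0,"claw":0.5},{"delta_pos":[0,0,0],"spin":0,"claw":0.5},{"delta_pos":[0,0,10],"spin":0,"claw":0},{"delta_pos":[0,0,50],"spin":0,"claw":0},{"delta_pos":[0,0,100],"spin":0,"claw":0},{"delta_pos":[20,-148,150],"spin":0,"claw":0},{"delta_pos":[20,-148,170],"spin":0,"claw":0}]'
python3 -m jog '[{"delta_pos":[20,-100,50],"spin":0,"claw":0},{"delta_pos":[20,-100,50],"spin":0,"claw":0},{"delta_pos":[20,-100,50],"spin":0,"claw":0}]'
python3 - <<'E'
from h import *
s=bot.observe(); p=cam('wrist'); f=eyes.grab_frame('wrist'); np.save('w4.npy',p,allow_pickle=True)
cv2.imwrite('pics/w4.png',cv2.resize(f,(784,588),interpolation=cv2.INTER_CUBIC)); print(s['position'],s['tool_rot'],s['clock'])
E
```

```text
clock: 6.35
position: [0.5569, 0.1727, 0.0742]
tool_rot: [-3.14, -0.001, -3.003]
force: [-2.0, -2.3, 6.5]
grip_width: 0.0108
clock: 7.15
position: [0.5691, 0.0814, 0.2153]
tool_rot: [-3.14, 0.0, -3.001]
force: [0.4, -0.5, 0.4]
grip_width: 0.0854
clock: 7.45
position: [0.59, -0.024, 0.2686]
tool_rot: [-3.138, 0.004, -3.007]
force: [-0.1, 0.5, 0.6]
grip_width: 0.0854
[ 0.59001057 -0.02401574  0.26862043] [-3.13813427  0.00398989 -3.00659459] 7.45
```

View pics/w4.png

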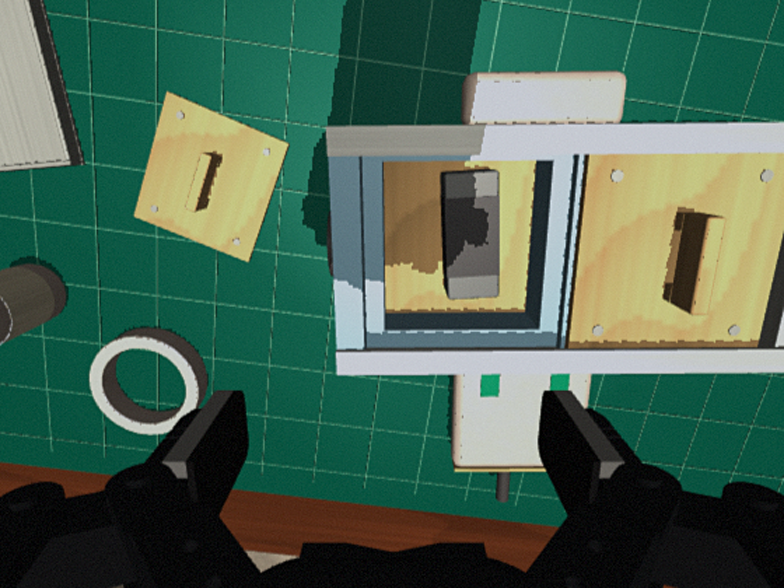

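The bay is open and the hatch rests aft on the deck with its handle near (705,264). The pack's top face spans roughly (446,171), (496,169), (499,297) and (449,299).

```bash
python3 - <<'E'
from h import *
p=np.load('w4.npy',allow_pickle=True).item()
f=lambda c,z:at(p,c[0]/1.4,c[1]/1.4,z)
b=np.array([f(c,.066) for c in((446,171),(496,169),(499,297),(449,299))]); print('pack',b.round(4),b.mean(0)); 
print([np.linalg.norm(b[i]-b[j]).round(4) for i,j in((0,1),(1,2),(2,3),(3,0))])
for i,j in((0,3),(1,2)): e=b[j]-b[i]; print('yaw',np.arctan2(e[1],e[0]))
w=np.array([f(c,.075) for c in((382,160),(552,158),(541,330),(386,333))]); print('well edge @.075',w.round(4),w.mean(0))
print('bar',f((708,264),.129))
E
```

```text
pack [[0.5239 0.006  0.066 ]
 [0.5178 0.0414 0.066 ]
 [0.6118 0.0622 0.066 ]
 [0.6186 0.024  0.066 ]] [0.56799868 0.03343233 0.066     ]
[np.float64(0.036), np.float64(0.0963), np.float64(0.0388), np.float64(0.0964)]
yaw 0.18830980287482388
yaw 0.21761542030841552
well edge @.075 [[ 0.5223 -0.0405  0.075 ]
 [ 0.5052  0.0769  0.075 ]
 [ 0.6312  0.0972  0.075 ]
 [ 0.6497 -0.0212  0.075 ]] [0.57710314 0.02812635 0.075     ]
bar [0.55653868 0.17253584 0.129     ]
```

```bash
python3 -m jog '[{"delta_pos":[-22,57.5,0],"spin":0.065,"claw":0.32},{"delta_pos":[-22,57.5,-20],"spin":0.065,"claw":0.32},{"delta_pos":[-22,57.5,-60],"spin":0.065,"claw":0.32},{"delta_pos":[-22,57.5,-100],"spin":0.065,"claw":0.32},{"delta_pos":[-22,57.5,-148],"spin":0.065,"claw":0.32},{"delta_pos":[-22,57.5,-168],"spin":0.065,"claw":0.32},{"delta_pos":[-22,57.5,-168],"spin":0.065,"claw":0.32},{"delta_pos":[-22,57.5,-168],"spin":0.065,"claw":0.32}]'
python3 - <<'E'
from h import *
s=bot.observe(); p=cam('wrist'); f=eyes.grab_frame('wrist'); np.save('w5.npy',p,allow_pickle=True)
cv2.imwrite('pics/w5.png',f); print(s['position'],s['tool_rot'],s['clock'],s['force'])
for z in (.066,.030): print([np.round(proj(p,[.568+.048*np.cos(.2)*a-.02*np.sin(.2)*b,.0335+.048*np.sin(.2)*a+.02*np.cos(.2)*b,z])) for a,b in((-1,-1),(-1,1),(1,1),(1,-1))])
E
```

```text
clock: 8.3
position: [0.5684, 0.0341, 0.1012]
tool_rot: [-3.138, 0.004, -2.941]
force: [-0.1, -0.9, 0.4]
grip_width: 0.0582
[0.56839774 0.03412906 0.101244  ] [-3.13835367  0.00420013 -2.94121101] 8.3 [-0.1147296  -0.91010283  0.44434539]
[array([243., 157.]), array([313., 157.]), array([310., 306.]), array([248., 306.])]
[array([249., 150.]), array([309., 150.]), array([306., 280.]), array([252., 280.])]
```

View pics/w5.png

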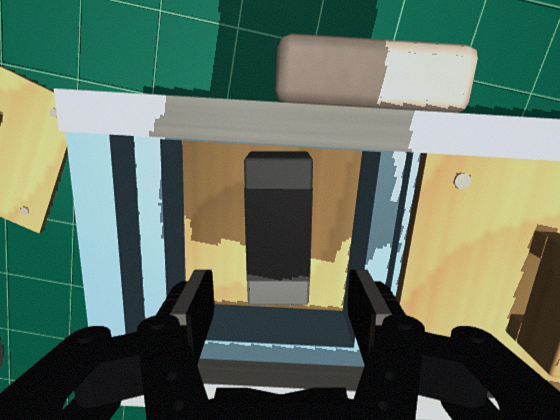

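The pack top at (246–312, 159) to (248–308, 304) matches the prediction, and the fingers straddle it evenly. I'll descend in two stages and watch the force.

```bash
python3 -m jog '[{"delta_pos":[0,0,-30],"spin":0,"claw":0.32},{"delta_pos":[0,0,-55],"spin":0,"claw":0.32},{"delta_pos":[0,0,-75],"spin":0,"claw":0.32},{"delta_pos":[0,0,-85],"spin":0,"claw":0.32},{"delta_pos":[0,0,-85],"spin":0,"claw":0.32}]'
python3 -m jog '[{"delta_pos":[0,0,-5],"spin":0,"claw":0.32},{"delta_pos":[0,0,-10],"spin":0,"claw":0.32},{"delta_pos":[0,0,-10],"spin":0,"claw":0.32},{"delta_pos":[0,0,-10],"spin":0,"claw":1},{"delta_pos":[0,0,-10],"spin":0,"claw":1},{"delta_pos":[0,0,-10],"spin":0,"claw":1},{"delta_pos":[0,0,-10],"spin":0,"claw":1}]' 60
```

```text
clock: 8.85
position: [0.569, 0.0342, 0.0171]
tool_rot: [-3.138, 0.005, -2.941]
force: [-0.6, 0.0, 0.1]
grip_width: 0.0577
clock: 9.55
position: [0.5692, 0.0341, 0.0076]
tool_rot: [-3.138, 0.006, -2.941]
force: [-1.6, -1.8, 6.0]
grip_width: 0.0394
```

```bash
python3 -m jog '[{"delta_pos":[0,0,20],"spin":0,"claw":1},{"delta_pos":[0,0,50],"spin":0,"claw":1},{"delta_pos":[0,0,90],"spin":0,"claw":1},{"delta_pos":[0,0,130],"spin":0,"claw":1},{"delta_pos":[0,0,150],"spin":0,"claw":1},{"delta_pos":[0,0,150],"spin":0,"claw":1}]'
python3 -m jog '[{"delta_pos":[-4,-20,0],"spin":0,"claw":1},{"delta_pos":[-12,-60,0],"spin":0.02,"claw":1},{"delta_pos":[-20,-100,0],"spin":0.035,"claw":1},{"delta_pos":[-28,-140,0],"spin":0.035,"claw":1},{"delta_pos":[-36,-180,0],"spin":0.035,"claw":1},{"delta_pos":[-44,-220,0],"spin":0.035,"claw":1},{"delta_pos":[-52,-260,0],"spin":0.035,"claw":1},{"delta_pos":[-56,-280,0],"spin":0.035,"claw":1}]'
```

```text
clock: 10.15
position: [0.5706, 0.0342, 0.1605]
tool_rot: [-3.138, 0.011, -2.942]
force: [0.5, -0.8, -2.4]
grip_width: 0.0392
clock: 10.95
position: [0.5126, -0.2493, 0.1594]
tool_rot: [-3.138, 0.009, -2.91]
force: [0.5, 0.6, -2.5]
grip_width: 0.0392
```

```bash
python3 -m jog '[{"delta_pos":[-8,-40,0],"spin":0,"claw":1},{"delta_pos":[-16,-80,0],"spin":0,"claw":1},{"delta_pos":[-22,-115,0],"spin":0,"claw":1},{"delta_pos":[-26,-133,0],"spin":0,"claw":1},{"delta_pos":[-26,-133,0],"spin":0,"claw":1},{"delta_pos":[-26,-133,0],"spin":0,"claw":1}]'
python3 - <<'E'
from h import *
s=bot.observe(); p=cam('wrist'); f=eyes.grab_frame('wrist'); np.save('w6.npy',p,allow_pickle=True)
cv2.imwrite('pics/w6.png',f); print(s['position'],s['tool_rot'],s['clock'],s['force'])
c,k=np.cos(.235),np.sin(.235)
print([np.round(proj(p,[.487+.09*c*a-.075*k*b,-.382+.09*k*a+.075*c*b,.02])) for a,b in((-1,-1),(-1,1),(1,1),(1,-1))])
E
```

```text
clock: 11.55
position: [0.486, -0.3819, 0.1581]
tool_rot: [-3.14, 0.008, -2.911]
force: [0.7, 0.6, -3.5]
grip_width: 0.039
[ 0.48604782 -0.38193892  0.15813003] [-3.13956739  0.00776647 -2.91068499] 11.55 [ 0.6679803   0.6224649  -3.54692324]
[array([186.,  90.]), array([371.,  89.]), array([358., 288.]), array([202., 288.])]
```

View pics/w6.png

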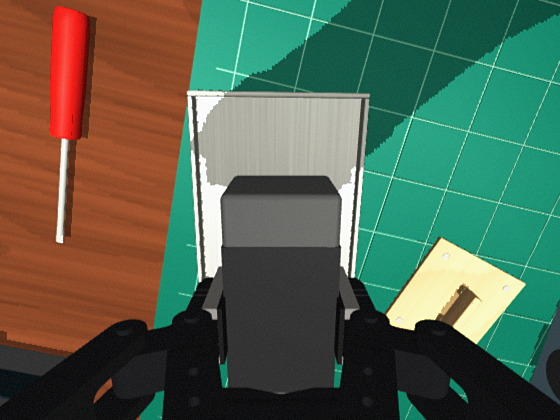

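```bash
python3 -m jog '[{"delta_pos":[1,0,-40],"spin":0,"claw":1},{"delta_pos":[1,0,-80],"spin":0,"claw":1},{"delta_pos":[1,0,-120],"spin":0,"claw":1},{"delta_pos":[1,0,-150],"spin":0,"claw":1},{"delta_pos":[1,0,-165],"spin":0,"claw":1},{"delta_pos":[1,0,-172],"spin":0,"claw":1},{"delta_pos":[1,0,-172],"spin":0,"claw":1}]'
python3 -m jog '[{"delta_pos":[0,0,-2],"spin":0,"claw":1},{"delta_pos":[0,0,-4],"spin":0,"claw":1},{"delta_pos":[0,0,-4],"spin":0,"claw":1}]'
```

```text
clock: 12.3
position: [0.4878, -0.381, -0.0136]
tool_rot: [-3.14, 0.008, -2.909]
force: [-0.2, 0.1, -2.5]
grip_width: 0.0391
clock: 12.6
position: [0.4882, -0.3811, -0.0169]
tool_rot: [-3.139, 0.009, -2.909]
force: [-0.3, 0.3, -3.8]
grip_width: 0.039
```

```bash
python3 -m jog '[{"delta_pos":[0,0,-1],"spin":0,"claw":1},{"delta_pos":[0,0,-2],"spin":0,"claw":1},{"delta_pos":[0,0,-2],"spin":0,"claw":1}]'
```

```text
clock: 12.9
position: [0.4885, -0.3813, -0.0184]
tool_rot: [-3.138, 0.009, -2.909]
force: [-0.5, 0.3, 6.4]
grip_width: 0.0392
```

Contact with the tray floor, at exactly the expected height. I'll open part-way, retreat upwards and check.

```bash
python3 -m jog '[{"delta_pos":[0,0,0],"spin":0,"claw":0.32},{"delta_pos":[0,0,0],"spin":0,"claw":0.32},{"delta_pos":[0,0,0],"spin":0,"claw":0.32},{"delta_pos":[0,0,20],"spin":0,"claw":0.32},{"delta_pos":[0,0,60],"spin":0,"claw":0.32},{"delta_pos":[0,0,110],"spin":0,"claw":0.32},{"delta_pos":[0,0,160],"spin":0,"claw":0.32},{"delta_pos":[0,0,230],"spin":0,"claw":0.32}]'
python3 -m jog '[{"delta_pos":[-20,0,60],"spin":0,"claw":0.32},{"delta_pos":[-20,0,60],"spin":0,"claw":0.32},{"delta_pos":[-20,0,60],"spin":0,"claw":0.32}]'
python3 - <<'E'
from h import *
f=eyes.grab_frame('wrist'); np.save('w7.npy',cam('wrist'),allow_pickle=True); g=eyes.grab_frame('side')
o=np.zeros((330,800,3),np.uint8); o[:300,:400]=cv2.resize(f,(400,300)); o[:330,400:]=cv2.resize(g[100:380,200:540],(400,330)); cv2.imwrite('pics/w7.png',o)
s=bot.observe(); print(s['clock'],s['position'])
E
```

```text
clock: 13.7
position: [0.4881, -0.3811, 0.1938]
tool_rot: [-3.138, 0.009, -2.909]
force: [0.3, -0.9, -0.1]
grip_width: 0.0582
clock: 14.0
position: [0.4682, -0.382, 0.2563]
tool_rot: [-3.135, 0.012, -2.91]
force: [0.3, -0.6, -1.1]
grip_width: 0.0581
14.1 [ 0.46805555 -0.3808517   0.25301318]
```

View pics/w7.png

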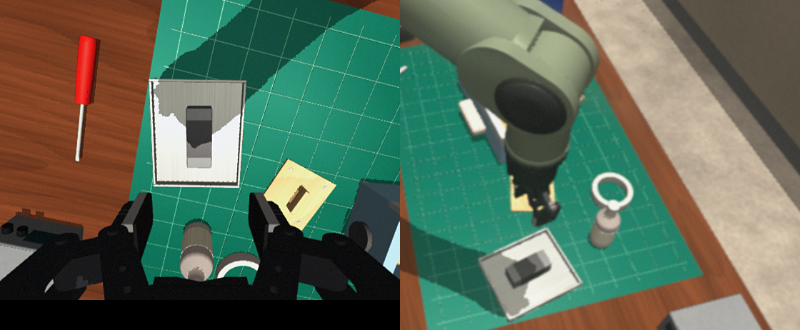

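The pack lies flat in the middle of the tray, at (199,137) in the wrist half of the picture. The tape, bottle and screwdriver look undisturbed, and the hatch was already confirmed on the deck in w4. Handing in.

```bash
python3 -m jog '[{"delta_pos":[0,0,0],"spin":0,"claw":0.32},{"delta_pos":[0,0,0],"spin":0,"claw":0.32}]'; python3 -c "
from workcell import bot
print(bot.job_done())"
```

```text
clock: 14.3
position: [0.4679, -0.3804, 0.2514]
tool_rot: [-3.141, 0.007, -2.909]
force: [-0.4, 0.2, -0.1]
grip_width: 0.0582
the job is handed in; nothing more can be done
None
```

I opened the bay and put the battery pack in the charging tray, and handed the job in at about 14.3 s. No verdict was reported.

- **Hatch:** I lifted it 14 mm, slid it about 146 mm aft, lowered it 4 mm and released it. The wrist picture afterwards showed the handle about 146 mm aft of the measured bay centre. I only judged by eye that it lay level, and did not look at it again at the end.
- **Pack:** I gripped it at 39 mm, lifted it out and set it down until the force showed contact with the tray floor, at the expected height, before opening the fingers. The last picture shows it flat and roughly centred in the tray.
- **Bystanders:** The tape roll, bottle and screwdriver look undisturbed in the last picture. I did not check the other bystanders at the end, but the arm did not pass near them at low height.
- **What disagreed:** My first grasp of the handle closed on nothing. The real fingertips sat about 28 mm higher than the reported tool position, so I went 27 mm lower and allowed for that offset from then on. My first fit of the fuselage was also about 38 mm off at the corners, because the visible rim is shorter than the stated length, so I measured from the handle and the bay instead.

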